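# Bring red's jar to the front and start the clock

### The job

It is red's turn in the board game: push the turntable round by the finger posts on its rim until the red jar stands at the front, in line with the black pointer tab, and leave it at rest there. Then press the red button on the yellow timer right down and let it come up again; do not press it before. Do not grasp or lift anything, do not touch the jars, which must ride round standing on the platter, and leave the timer and everything else where they are.

Things in the scene. Friction and masses are not known exactly. Their poses are not given: they have to be found in the camera images.
- carousel: Turntable with fixed grey foot; origin on the shelf under the turning axis; its -x axis points to the front, roughly towards the robot. On the foot turns a flat dark wooden disc (platter), radius 140 mm, top face 36 mm above the shelf. Six upright aluminium finger posts, 14 mm in diameter, stand on it on a circle of 130 mm radius, 60 degrees apart, tops 76 mm above the shelf.
- pointer (a point): Outer end of the flat black pointer tab that marks the front: 24 mm wide, 6 mm thick, fixed to the foot, sticking out from under the platter to 180 mm from the turning axis.
- platter (a joint): Angle (rad) of the platter, counter-clockwise positive seen from above; it turns endlessly. At 0 one of the six posts lies on the carousel's own +x axis; the posts are at platter + k x 60 degrees from that axis. It turns lightly (under 1 N at a post) and stops almost at once when no longer pushed.
- red_jar_mid (a point): Loose red jar with red lid, 44 mm in diameter, 45 mm high, standing on the platter between the axis and the posts (its axis 45 to 80 mm from the turning axis); the point is its centre, 22.5 mm above the platter's top. It rides round with the platter.
- blue_jar_mid (a point): Loose blue jar with blue lid, 44 mm in diameter, 45 mm high, standing on the platter between the axis and the posts (its axis 45 to 80 mm from the turning axis); the point is its centre, 22.5 mm above the platter's top. It rides round with the platter.
- green_jar_mid (a point): Loose green jar with green lid, 44 mm in diameter, 45 mm high, standing on the platter between the axis and the posts (its axis 45 to 80 mm from the turning axis); the point is its centre, 22.5 mm above the platter's top. It rides round with the platter.
- timer: Loose yellow plastic timer housing, 80 x 95 mm, 38 mm high, origin at the centre of its underside, z up.
- timer_button_top (a point): Centre of the top of the red push button (34 mm in diameter) on the timer, facing up.
- timer_button (a joint): Travel of the timer's button (m): 0 up, 0.006 fully down, which takes about 5 N; it springs back.
- coaster: Loose slate coaster, 100 x 100 x 6 mm, origin under its centre. Bystander.
- mat: Folded teal silicone rolling mat, 150 x 150 x 16 mm, origin under its centre. Bystander.
- tin: Aluminium pencil tin, shut, 77 x 197 mm, 33 mm high, origin under its centre. Bystander.
- die1: Loose wooden die, 34 mm cube, origin at the centre of its underside. Bystander.
- die2: Loose wooden die, 34 mm cube, origin at the centre of its underside. Bystander.
- die3: Loose wooden die, 34 mm cube, origin at the centre of its underside. Bystander.
Things that resemble listed ones, but are neither listed nor needed, are in the scene too. Of the things shaped like the part that bears blue_jar_mid, the blue one is meant.

How it is judged:
On the way, in this order (a step that is already met when the one before it is completed fails the run):
1. the red jar is at the front, in line with the pointer, and the platter is at rest (y of red_jar_mid in the frame of carousel between -0.012 and 0.012 m and x of red_jar_mid in the frame of carousel below -0.04 m and velocity of joint platter between -0.05 and 0.05 rad/s), for 0.3 s.
2. the timer's button is pressed right down (y of red_jar_mid in the frame of carousel between -0.012 and 0.012 m and x of red_jar_mid in the frame of carousel below -0.04 m and value of joint timer_button above 0.0045 m), for 0.05 s.
At the end, for the whole second after the job is handed in: The red jar stands on the platter at the front with its axis within 12 mm of the pointer's centre line, the platter is at rest, all three jars stand upright on the platter, the timer's button is up again, the timer is within 25 mm and the other things within 20 mm of where they began (all of step 1 and horizontal distance between each of red_jar_mid, blue_jar_mid, green_jar_mid and carousel below 0.1 m and height (world z) of red_jar_mid between 0.053 and 0.064 m and angle between each of red_jar_mid, blue_jar_mid, green_jar_mid's own z axis and vertical below 0.15 rad and height (world z) of blue_jar_mid between 0.053 and 0.064 m and height (world z) of green_jar_mid between 0.053 and 0.064 m and value of joint timer_button below 0.0015 m and distance of timer from where it was at the start of the episode below 0.025 m and height (world z) of timer below 0.008 m and distance of each of die1, die2, die3, coaster, mat, tin from where it was at the start of the episode below 0.02 m); the robot touches nothing.
It fails at once if a jar is touched by the robot (contact force between any of red_jar, blue_jar, green_jar and the fingers above 0.5 N or contact force between any of red_jar, blue_jar, green_jar and the arm above 0.5 N).
It fails at once if a jar leaves the platter or tips (not (horizontal distance between each of red_jar_mid, blue_jar_mid, green_jar_mid and carousel below 0.1 m and height (world z) of red_jar_mid between 0.053 and 0.064 m and angle between each of red_jar_mid, blue_jar_mid, green_jar_mid's own z axis and vertical below 0.15 rad and height (world z) of blue_jar_mid between 0.053 and 0.064 m and height (world z) of green_jar_mid between 0.053 and 0.064 m)).
It fails at once if the button is pressed before the red jar is at the front (value of joint timer_button above 0.003 m and not (y of red_jar_mid in the frame of carousel between -0.012 and 0.012 m and x of red_jar_mid in the frame of carousel below -0.04 m)).
It fails at once if the timer is lifted, tipped or pushed away (height (world z) of timer above 0.01 m or angle between timer's own z axis and vertical above 0.2 rad or distance of timer from where it was at the start of the episode above 0.03 m).
It fails at once if a bystander is lifted or pushed about (distance of any of die1, die2, die3, coaster, mat, tin from where it was at the start of the episode above 0.02 m).
It also fails if it takes over 58 s, if anything falls off the work surface, if the arm or the gripper's body presses on something with over 40 N, if the wrist force passes 120 N, or if a joint passes its speed limit or range.

### The arm

A 6-joint arm with a two-finger parallel gripper is mounted at the origin on the work surface. World frame = base frame: x ahead of the robot, y to its left, z up, the work surface at z = 0. Lengths are in m, angles in rad, forces in N, time in s.
With the tool pointing down it reaches from about 0.3 to 0.775 m from the base axis. Payload 14.6 kg.
Tool frame: the origin (TCP) lies midway between the tips of the shut fingers; the grasp point (between the pads) lies 19 mm behind it (ctrl.pinch_z is the distance from the TCP to the grasp point, in m); z points along the fingers, y is the line along which they close (so a half turn about z gives the same grasp; the last joint's range is limited). The gripper opens to 94 mm and grips with 3 to 60 N. Pads are 16 mm wide; open, the fingers measure 119 mm over their backs; the gripper's body (75 mm by 177 mm) begins 78 mm behind the grasp point.
Start: joints at [-1.408, 0.3, 1.521, -0, 1.321, -0.067], TCP at [0.125, -0.536, 0.205] pointing down, gripper open.
Joint ranges: [-3.03, 3.03], [-0.79, 2.21], [0.23, 2.52], [-1.04, 4.18], [0, 3.07], [-2.55, 2.55]. Speed limits (rad/s): [2.22, 2.22, 2.57, 3.14, 3.14, 3.14].

### API

Orientations are given as [roll, pitch, yaw] about the fixed x, y, z axes, in that order (R = Rz(yaw) Ry(pitch) Rx(roll)).
In Python, from station import ctrl gives the robot as it stands.
- The arm moves only by the tool jog_arm, never from a script. Its argument "motion" is a list of rows, each a list of 7 numbers: the shift along the tool's x, y, z in m, then the turn, a rotation vector about the tool's x, y, z in rad, then the opening, from -1 (shut) to 1 (fully open). In form: [[tx, ty, tz, rx, ry, rz, gripper], ...]. A call has 1 to 5 rows; each row shifts and turns the commanded pose from where the row before left it, along the tool's axes as they then stand; what a row does not reach is not made up. A row lasts 1/10 s, in which the tool goes at most 50 mm and 8.59 degrees, less where a joint would pass 70% of its speed; a pose out of reach is approached as far as the arm can. A call is refused whole if a number of a shift passes 0.05 or a number of a turn 0.15, either way. A call with a gripper value outside its range is refused whole. The fingers move at their own pace and stop on an object; "squeeze" is the grip in N (left out, the last holds). Time passes only in rows, so rows that do not move let the fingers close. It gives the time, the measured TCP pose, the force, the opening and the grip force at its end, in the units of the state.
- ctrl.get_obs(): the state, without advancing time (a new reading comes with each control period).
- ctrl.camera(name): name is "scene" or "top" or "wrist"; returns the picture (420x560x3 uint8, red, green, blue); there is no depth.
- ctrl.camera_model(name): a dict with "intrinsics" (3x3 intrinsics, pixels), "rvec" (rotation vector, rad) and "tvec" (3), from world to camera coordinates, as OpenCV has them. Camera axes: x right, y down, z forward; pixel columns grow to the right and rows downward; lengths in m; the calibration is good to about 2 mm. A picture is of the moment at which its call begins: read the wrist's pose just before it. camera_model takes no time and is no camera call; for the wrist camera it gives the pose at the moment of the call.
- ctrl.hand_in(): hands the job in; it is judged then, once.
The state is a dict: "time_s": time; "qpos": joint angles; "joint_vel": joint speeds; "tau": joint torques, N m; "ee_pos": TCP position; "eef_rot": TCP orientation; "force": force on the tool from outside, world axes, zero at the start; "moment": the same for the moment, N m; "grip_width": finger opening in m; "grip_force": force on a finger pad.
Only numpy, scipy, OpenCV 4.12 (cv2) and the standard library are available. Lean on these libraries where they do the work, as an engineer would, in place of code of your own. Each camera call takes 0.05 s, during which the arm holds its last target. There are 200 camera calls.

## Working session

There is one attempt and no reset: what is moved stays moved. The work goes in short steps, Python scripts to look and compute and a tool call to move; the robot and the scene stay as the last step left them, time stands still between calls to the robot, and variables do not carry over. Pictures are saved under pics/ and viewed, at most 10 in all, crops included, and the job is handed in when it is done.

Besides the shell and the picture viewer there is one more tool, called after "Call:" by a JSON object that holds its "api" and its "payload". jog_arm: Moves the arm, as the interface text tells. Its arguments: {"type":"object","properties":{"motion":{"type":"array"},"squeeze":{"type":"number"}},"required":["motion"]}

```bash
mkdir -p pics; ls
python3 - <<'E'
from station import ctrl
import cv2
for n in("top","scene"):
    cv2.imwrite(f"pics/{n}0.png",cv2.cvtColor(ctrl.camera(n),cv2.COLOR_RGB2BGR))
    m=ctrl.camera_model(n);print(n,m)
E
```

```text
pics
top {'intrinsics': array([[383.67774291,   0.        , 281.45515042],
       [  0.        , 383.67774291, 206.58336207],
       [  0.        ,   0.        ,   1.        ]]), 'rvec': array([ 2.06432813, -2.17204565,  0.2246349 ]), 'tvec': array([0.05948416, 0.56871998, 0.92560629])}
scene {'intrinsics': array([[450.65857842,   0.        , 273.67728167],
       [  0.        , 450.65857842, 210.12739585],
       [  0.        ,   0.        ,   1.        ]]), 'rvec': array([ 1.96220255,  1.73776781, -0.57243487]), 'tvec': array([-0.09976383, -0.40892523,  1.48942614])}
```

View pics/top0.png

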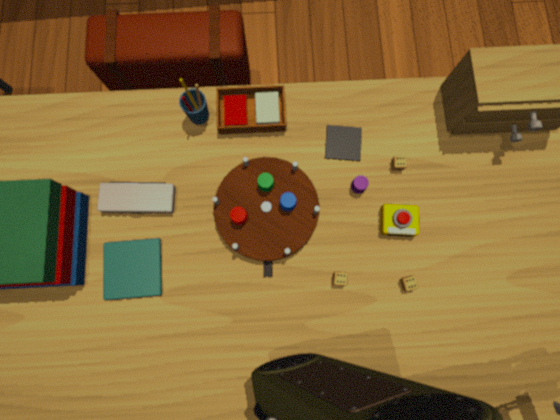

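View pics/scene0.png

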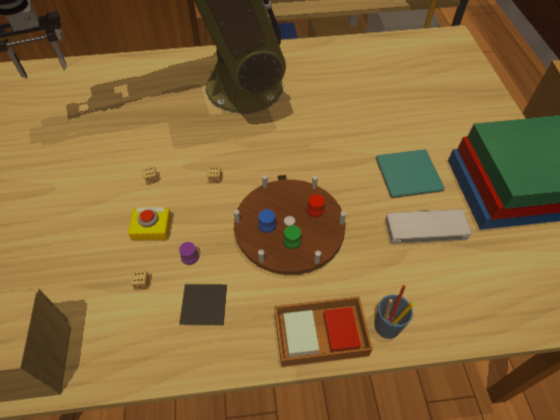

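The top view (image up = +x, left = +y) shows the platter around (267,208) and the pointer tab at (268,270). On the platter the jars are red (238,215), blue (288,201) and green (265,183). The six posts are at (245,161), (295,165), (317,209), (287,252), (235,246) and (215,200). The timer is at (400,219) with its button at (403,218). A purple jar at (360,184), off the platter, is the decoy. Red things: the jar (238,215), the button (403,218) and the box card (235,110). The one riding on the platter is the red jar.

```bash
cat > h.py <<'E'
import numpy as np,cv2
from station import ctrl
from scipy.optimize import least_squares
def ray(n,px,z):
    m=ctrl.camera_model(n);R=cv2.Rodrigues(m["rvec"])[0];c=-R.T@m["tvec"]
    d=R.T@np.linalg.inv(m["intrinsics"])@np.array([px[0],px[1],1.]);return (c+d*(z-c[2])/d[2])[:2]
def blob(im,box,f):
    x0,y0,x1,y1=box;s=im[y0:y1,x0:x1].astype(int);ys,xs=np.nonzero(f(*np.moveaxis(s,2,0)))
    return np.array([xs.mean()+x0,ys.mean()+y0]),len(xs)
red=lambda r,g,b:(r>120)&(g<50)&(b<50)
E
python3 - <<'E'
from h import *
im=ctrl.camera("top");B=cv2.cvtColor(im,cv2.COLOR_RGB2BGR)
a=cv2.resize(B[150:290,200:330],None,fx=4,fy=4,interpolation=cv2.INTER_CUBIC)
b=cv2.resize(B[170:240,340:430],None,fx=3,fy=3,interpolation=cv2.INTER_CUBIC)
c=np.zeros((560,800,3),np.uint8);c[:560,:520]=a;c[:210,520:790]=b;cv2.imwrite("pics/crop.png",c)
px={}
P=[]
for q in [(245,161),(295,165),(317,209),(287,252),(235,246),(215,200)]:
    p,n=blob(im,(q[0]-6,q[1]-6,q[0]+7,q[1]+7),lambda r,g,b:(b>100)&(abs(r-b)<50));P.append(ray("top",p,.074));print("post",p,n,P[-1])
P=np.array(P)
s=least_squares(lambda v:(P-v[:2]-.13*np.c_[np.cos(v[2]-np.arange(6)*np.pi/3),np.sin(v[2]-np.arange(6)*np.pi/3)]).ravel(),[*P.mean(0),.3]);print("fit",s.x,s.fun.round(4))
for nm,bx,f,z in[("red",(222,200,255,230),red,.08),("blue",(275,188,300,215),lambda r,g,b:(b>90)&(r<70),.08),("green",(252,170,280,196),lambda r,g,b:(g>80)&(r<60),.08),("button",(390,208,415,230),lambda r,g,b:(r>120)&(g<60)&(b<60),.048),
 ("timer",(375,200,425,240),lambda r,g,b:(r>120)&(b<60),.038),("pointer",(260,262,276,280),lambda r,g,b:(r<70),.01),("ptip",(260,272,276,280),lambda r,g,b:(r<70),.01),("die",(331,270,350,290),lambda r,g,b:r>0,.034),("die_r",(409,284,410,285),lambda r,g,b:r>=0,.034),("die_t",(400,163,401,164),lambda r,g,b:r>=0,.034),("purple",(360,184,361,185),lambda r,g,b:r>=0,.045)]:
    p,n=blob(im,bx,f);w=ray("top",p,z);print(nm,p.round(1),n,w.round(4),(w-s.x[:2]).round(4))
E
```

```text
post [245. 159.] 21 [0.69778133 0.11839873]
post [294.86956522 163.47826087] 23 [ 0.67926616 -0.00962846]
post [316.6  208.04] 25 [ 0.55946036 -0.05746302]
post [287.  250.5] 26 [0.45675793 0.02275633]
post [234.65384615 245.34615385] 26 [0.47599078 0.15104937]
post [214.31818182 198.86363636] 22 [0.59612039 0.19923111]
fit [0.57756282 0.07072401 0.37927117] [-0.0005 -0.0005 -0.0004  0.0002  0.0006  0.0005 -0.      0.0002  0.0005
 -0.0002 -0.0001 -0.0001]
red [237.7 213.6] 217 [0.5541 0.1407] [-0.0234  0.07  ]
blue [287.1 200.8] 144 [0.5806 0.016 ] [ 0.0031 -0.0547]
green [263.7 183.3] 43 [0.6287 0.0726] [0.0512 0.0019]
button [403.2 217.5] 115 [ 0.5284 -0.2814] [-0.0492 -0.3522]
timer [399.7 217. ] 772 [ 0.5318 -0.2758] [-0.0457 -0.3465]
pointer [267.5 268. ] 90 [0.4195 0.0744] [-0.158   0.0037]
ptip [267.5 273.4] 23 [0.4056 0.075 ] [-0.1719  0.0043]
die [340.  279.5] 380 [ 0.3804 -0.108 ] [-0.1971 -0.1788]
die_r [409. 284.] 1 [ 0.3604 -0.2812] [-0.2172 -0.3519]
die_t [400. 163.] 1 [ 0.6794 -0.2947] [ 0.1018 -0.3654]
purple [360. 184.] 1 [ 0.6237 -0.1791] [ 0.0462 -0.2498]
```

View pics/crop.png

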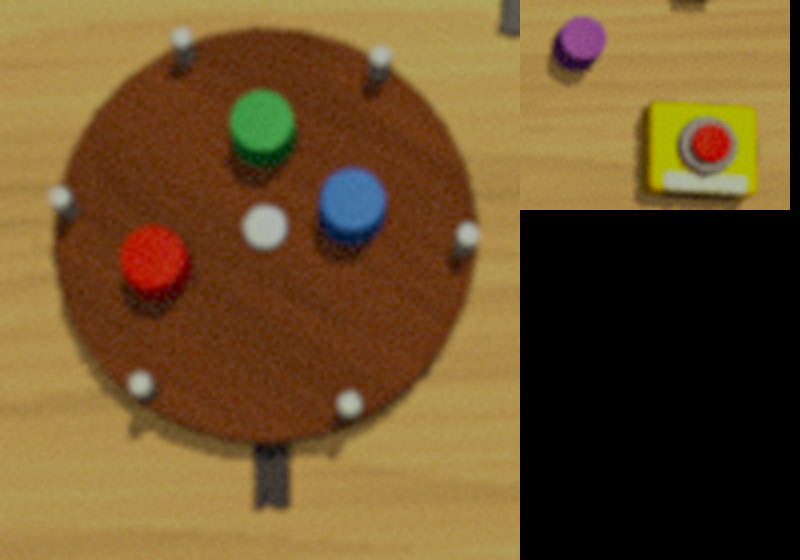

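The crop confirms it: the red-lidded jar is on the platter at crop (154,257), the pointer tab at (272,475), and the timer's button at (711,143). The purple jar stands off the platter. Red is at about 108.5° and the pointer at about 178.6°, so the platter has to turn about 70° counter-clockwise. I'll do that by pushing the post at 141.7°.

Run:
```python
from h import *
from scipy.spatial.transform import Rotation as Ro
o=ctrl.get_obs();print(o["ee_pos"],o["eef_rot"],o["force"],o["time_s"],o["grip_width"])
print(Ro.from_euler("xyz",o["eef_rot"]).as_matrix().round(3))
```

```text
[ 0.12526795 -0.53534664  0.20502935] [-3.14073360e+00 -7.18535819e-05  2.29794038e-01] [ 0.13531482  0.83756917 -0.43335126] 0.15 0.09386418459038173
[[ 0.974  0.228 -0.   ]
 [ 0.228 -0.974  0.001]
 [ 0.    -0.001 -1.   ]]
```

Call:
{"api": "jog_arm", "payload": {"motion": [[0.03, -0.034, 0, 0, 0, 0, -1], [0.03, -0.034, 0, 0, 0, 0, -1], [0.03, -0.034, 0, 0, 0, 0, -1], [0.03, -0.034, 0, 0, 0, 0, -1], [0.03, -0.034, 0, 0, 0, 0, -1]]}}

```text
time_s: 0.65
ee_pos: [0.233, -0.3341, 0.2053]
eef_rot: [-3.142, -0.0, 0.229]
force: [1.6, -0.9, 0.2]
grip_width: 0.0575
grip_force: 0.0
```

Call:
{"api": "jog_arm", "payload": {"motion": [[0.03, -0.034, 0, 0, 0, 0, -1], [0.03, -0.034, 0, 0, 0, 0, -1], [0.03, -0.034, 0, 0, 0, 0, -1], [0.03, -0.034, 0, 0, 0, 0, -1], [0.03, -0.034, 0, 0, 0, 0, -1]]}}

```text
time_s: 1.15
ee_pos: [0.3403, -0.1344, 0.2056]
eef_rot: [3.141, -0.0, 0.23]
force: [1.1, -0.4, -0.4]
grip_width: 0.0174
grip_force: 0.0
```

Call:
{"api": "jog_arm", "payload": {"motion": [[0.03, -0.034, 0, 0, 0, 0, -1], [0.03, -0.034, 0, 0, 0, 0, -1], [0.03, -0.034, 0, 0, 0, 0, -1], [0.03, -0.034, 0, 0, 0, 0, -1], [0.03, -0.034, 0, 0, 0, 0, -1]]}}

```text
time_s: 1.65
ee_pos: [0.4477, 0.0656, 0.2054]
eef_rot: [3.142, -0.0, 0.23]
force: [0.9, -1.0, -0.5]
grip_width: 0.0006
grip_force: 0.0
```

Call:
{"api": "jog_arm", "payload": {"motion": [[0.03, -0.034, 0, 0, 0, 0, -1], [0.03, -0.034, 0, 0, 0, 0, -1], [0.03, -0.034, 0, 0, 0, 0, -1], [0, 0, 0, 0, 0, -0.14, -1], [0, 0, 0, 0, 0, -0.14, -1]]}}

```text
time_s: 2.15
ee_pos: [0.5116, 0.1845, 0.2045]
eef_rot: [-3.141, 0.002, 0.517]
force: [-0.5, 0.5, 0.1]
grip_width: 0.0004
grip_force: 0.0
```

Call:
{"api": "jog_arm", "payload": {"motion": [[0, 0, 0, 0, 0, -0.14, -1], [0, 0, 0, 0, 0, -0.14, -1], [0, 0, 0, 0, 0, -0.14, -1], [0, 0, 0, 0, 0, -0.14, -1], [0, 0, 0, 0, 0, -0.14, -1]]}}

```text
time_s: 2.65
ee_pos: [0.5116, 0.1833, 0.2052]
eef_rot: [-3.141, 0.0, 1.216]
force: [-0.4, -0.1, -0.5]
grip_width: 0.0001
grip_force: 0.0
```

Call:
{"api": "jog_arm", "payload": {"motion": [[0, 0, 0, 0, 0, -0.14, -1], [0, 0, 0, 0, 0, -0.14, -1], [0, 0, 0, 0, 0, -0.14, -1], [0, 0, 0, 0, 0, -0.14, -1], [0, 0, 0, 0, 0, -0.14, -1]]}}

```text
time_s: 3.15
ee_pos: [0.5116, 0.1833, 0.2052]
eef_rot: [-3.141, -0.0, 1.916]
force: [-0.2, -1.3, -0.1]
grip_width: 0.0007
grip_force: 0.0
```

Call:
{"api": "jog_arm", "payload": {"motion": [[0, 0, 0, 0, 0, -0.14, -1], [0, 0, 0, 0, 0, -0.08, -1], [0, 0, 0, 0, 0, 0, -1]]}}

```text
time_s: 3.45
ee_pos: [0.5116, 0.1834, 0.2052]
eef_rot: [-3.141, -0.0, 2.131]
force: [0.6, -0.7, 0.5]
grip_width: 0.0003
grip_force: 0.0
```

Call:
{"api": "jog_arm", "payload": {"motion": [[0.004, 0, 0.04, 0, 0, 0, -1], [0, 0, 0.04, 0, 0, 0, -1], [0, 0, 0.04, 0, 0, 0, -1], [0, 0, 0.035, 0, 0, 0, -1], [0, 0, 0, 0, 0, 0, -1]]}}

```text
time_s: 3.95
ee_pos: [0.5071, 0.186, 0.0464]
eef_rot: [-3.134, -0.002, 2.127]
force: [-1.4, -0.3, 0.2]
grip_width: 0.0003
grip_force: 0.0
```

Run:
```python
from h import *
im=ctrl.camera("scene");B=cv2.cvtColor(im,cv2.COLOR_RGB2BGR)
cv2.imwrite("pics/s1.png",cv2.resize(B[120:290,190:390],None,fx=3,fy=3))
```

```text
(no output)
```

View pics/s1.png

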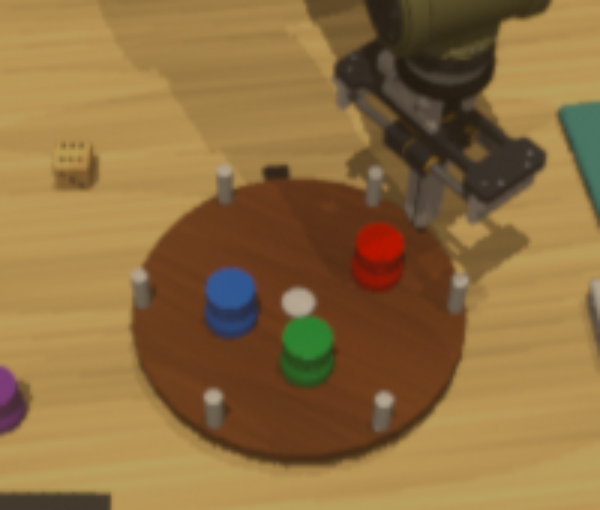

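Call:
{"api": "jog_arm", "payload": {"motion": [[-0.0001, -0.0054, 0, 0, 0, -0.04, -1], [-0.0001, -0.0054, 0, 0, 0, -0.04, -1], [-0.0001, -0.0054, 0, 0, 0, -0.04, -1], [-0.0001, -0.0054, 0, 0, 0, -0.04, -1], [-0.0001, -0.0054, 0, 0, 0, -0.04, -1]]}}

```text
time_s: 4.5
ee_pos: [0.4893, 0.1705, 0.0531]
eef_rot: [3.139, 0.002, 2.33]
force: [-0.1, 0.6, 0.5]
grip_width: 0.0005
grip_force: 0.0
```

Call:
{"api": "jog_arm", "payload": {"motion": [[-0.0001, -0.0054, 0, 0, 0, -0.04, -1], [-0.0001, -0.0054, 0, 0, 0, -0.04, -1], [-0.0001, -0.0054, 0, 0, 0, -0.04, -1], [-0.0001, -0.0054, 0, 0, 0, -0.04, -1], [-0.0001, -0.0054, 0, 0, 0, -0.04, -1]]}}

```text
time_s: 5.0
ee_pos: [0.4717, 0.1501, 0.0531]
eef_rot: [3.139, 0.002, 2.53]
force: [0.4, 0.5, 0.8]
grip_width: 0.0002
grip_force: 0.3
```

Call:
{"api": "jog_arm", "payload": {"motion": [[-0.0001, -0.0054, 0, 0, 0, -0.04, -1], [-0.0001, -0.0054, 0, 0, 0, -0.04, -1], [-0.0001, -0.0054, 0, 0, 0, -0.04, -1], [-0.0001, -0.0054, 0, 0, 0, -0.04, -1], [-0.0001, -0.0054, 0, 0, 0, -0.04, -1]]}}

```text
time_s: 5.5
ee_pos: [0.4585, 0.1266, 0.053]
eef_rot: [3.139, 0.003, 2.73]
force: [-0.9, 0.7, -0.6]
grip_width: 0.0006
grip_force: 0.3
```

Call:
{"api": "jog_arm", "payload": {"motion": [[0, -0.0054, 0, 0, 0, -0.04, -1], [0, -0.0054, 0, 0, 0, -0.04, -1], [0, -0.0054, 0, 0, 0, -0.04, -1], [0, -0.0054, 0, 0, 0, -0.04, -1], [0, -0.0054, 0, 0, 0, -0.04, -1]]}}

```text
time_s: 6.0
ee_pos: [0.4498, 0.101, 0.0529]
eef_rot: [3.14, 0.003, 2.93]
force: [-1.1, 1.2, 0.4]
grip_width: 0.0007
grip_force: 0.3
```

Call:
{"api": "jog_arm", "payload": {"motion": [[0, -0.0054, 0, 0, 0, -0.04, -1], [0, -0.0054, 0, 0, 0, -0.04, -1], [0, -0.0054, 0, 0, 0, -0.04, -1], [0, -0.0054, 0, 0, 0, -0.04, -1], [0, -0.0054, 0, 0, 0, -0.04, -1]]}}

```text
time_s: 6.5
ee_pos: [0.4463, 0.0742, 0.0529]
eef_rot: [3.141, 0.003, 3.13]
force: [-0.2, 0.0, 1.4]
grip_width: 0.0003
grip_force: 0.3
```

Call:
{"api": "jog_arm", "payload": {"motion": [[0, -0.0054, 0, 0, 0, -0.04, -1], [0, -0.0054, 0, 0, 0, -0.04, -1], [0, -0.0054, 0, 0, 0, -0.04, -1], [0, -0.0054, 0, 0, 0, -0.04, -1], [0, 0, 0, 0, 0, 0, -1]]}}

```text
time_s: 7.0
ee_pos: [0.4473, 0.0524, 0.0526]
eef_rot: [-3.141, 0.003, -2.994]
force: [0.8, 0.5, -0.1]
grip_width: 0.0003
grip_force: 0.0
```

```bash
cat > m.py <<'E'
from h import *
C=np.array([.57756,.07072])
for n,box in(("top",(230,190,310,262)),("scene",(230,160,350,270))):
    im=ctrl.camera(n);f=red if n=="top" else (lambda r,g,b:(r>120)&(g<50)&(b<50))
    try:
        p,k=blob(im,box,f);w=ray(n,p,.08 if n=="top" else .07)-C;print(n,p.round(1),k,w.round(4),"ang",np.degrees(np.arctan2(w[1],w[0])).round(1))
    except Exception as e:print(n,"none")
    B=cv2.cvtColor(im,cv2.COLOR_RGB2BGR);cv2.imwrite(f"pics/m_{n}.png",B)
o=ctrl.get_obs();d=np.array(o["ee_pos"])[:2]-C;print(o["ee_pos"],"finger r,th",np.hypot(*d),np.degrees(np.arctan2(d[1],d[0])),o["eef_rot"],o["time_s"])
E
python3 m.py
python3 - <<'E'
import cv2,numpy as np
a=cv2.imread("pics/m_top.png")[140:300,190:340];b=cv2.imread("pics/m_scene.png")[130:290,200:360]
cv2.imwrite("pics/pair.png",cv2.resize(np.hstack([a,b]),None,fx=2.5,fy=2.5))
E
```

```text
top [257.6 224.5] 15 [-0.0535  0.0215] ang 158.1
scene [293.2 189.8] 215 [-0.0705  0.0202] ang 164.1
[0.44687896 0.05275289 0.05189616] finger r,th 0.1319103864617066 -172.17158464803873 [-3.14135008e+00  2.33736565e-03 -2.99550715e+00] 7.1
```

View pics/pair.png

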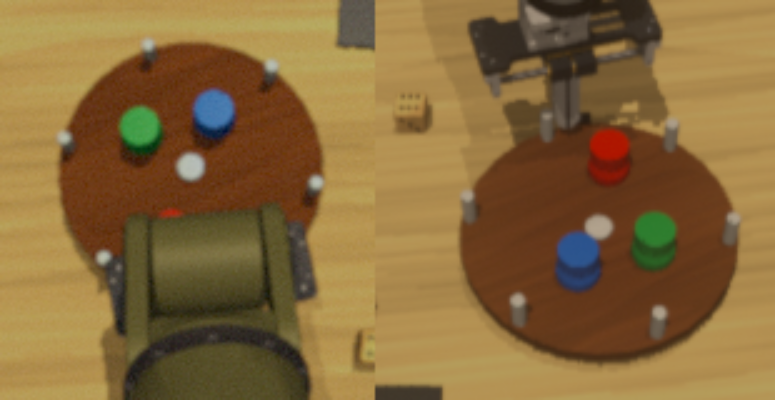

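```bash
cat > fit.py <<'E'
from h import *
import sys
im=cv2.cvtColor(cv2.imread("pics/m_top.png"),cv2.COLOR_BGR2RGB);C=np.array([.57756,.07072])
A=[]
for q in eval(sys.argv[1]):
    p,n=blob(im,(q[0]-6,q[1]-6,q[0]+7,q[1]+7),lambda r,g,b:(b>100)&(abs(r-b)<50));w=ray("top",p,.074)-C;A.append(np.degrees(np.arctan2(w[1],w[0]))%60);print(p,n,np.hypot(*w).round(4),A[-1].round(2))
E
python3 fit.py "[(249,158),(298,167),(316,213),(216,196),(231,243)]"
```

```text
[248.8 157.5] 20 0.1294 16.95
[298.17391304 166.        ] 23 0.1294 16.89
[316.11111111 212.48148148] 27 0.1295 16.88
[215.09090909 194.90909091] 22 0.1296 17.19
[231.12 242.52] 25 0.1295 16.65
```

The red jar is now at about 164° (scene view, crop (609,160)), and all three jars are upright. About 15° remains.

Call:
{"api": "jog_arm", "payload": {"motion": [[0, -0.0056, 0, 0, 0, -0.042, -1], [0, -0.0056, 0, 0, 0, -0.042, -1], [0, -0.0056, 0, 0, 0, -0.042, -1], [0, -0.0056, 0, 0, 0, -0.042, -1], [0, -0.0056, 0, 0, 0, -0.042, -1]]}}

```text
time_s: 7.6
ee_pos: [0.453, 0.0256, 0.0513]
eef_rot: [-3.141, 0.001, -2.783]
force: [0.1, 0.3, -0.2]
grip_width: 0.0005
grip_force: 0.3
```

Call:
{"api": "jog_arm", "payload": {"motion": [[0, -0.0056, 0, 0, 0, -0.042, -1], [0, 0, 0, 0, 0, 0, -1], [0, 0.008, 0, 0, 0, 0, -1], [0, 0, 0, 0, 0, 0, -1]]}}

```text
time_s: 8.0
ee_pos: [0.451, 0.0286, 0.0506]
eef_rot: [3.141, 0.0, -2.742]
force: [-0.8, -0.3, 0.6]
grip_width: 0.0008
grip_force: 0.0
```

```bash
python3 m.py; python3 fit.py "[(261,154),(306,174),(311,225),(224,185)]"
```

```text
top [nan nan] 0 [nan nan] ang nan
scene [286.  189.7] 212 [-0.0732  0.0019] ang 178.5
[0.45122199 0.02808905 0.05060386] finger r,th 0.13333675670074077 -161.35376891034593 [-3.14156959e+00  1.33524854e-04 -2.74138666e+00] 8.1
[nan nan] 0 nan nan
[nan nan] 0 nan nan
[nan nan] 0 nan nan
[nan nan] 0 nan nanh.py:9: RuntimeWarning: Mean of empty slice.
  return np.array([xs.mean()+x0,ys.mean()+y0]),len(xs)
  ret = ret.dtype.type(ret / rcount)
h.py:9: RuntimeWarning: Mean of empty slice.
  return np.array([xs.mean()+x0,ys.mean()+y0]),len(xs)
  ret = ret.dtype.type(ret / rcount)
```

Call:
{"api": "jog_arm", "payload": {"motion": [[0, 0, -0.03, 0, 0, 0, -1], [0, 0, -0.04, 0, 0, 0, -1], [0, 0, -0.04, 0, 0, 0, -1], [0, 0, -0.03, 0, 0, 0.14, -1], [0, 0, 0, 0, 0, 0.14, -1]]}}

```text
time_s: 8.6
ee_pos: [0.4528, 0.0277, 0.1945]
eef_rot: [-3.141, 0.007, -3.027]
force: [0.1, 0.3, -1.3]
grip_width: 0.0003
grip_force: 0.0
```

Call:
{"api": "jog_arm", "payload": {"motion": [[0, 0, 0, 0, 0, 0.14, -1], [0, 0, 0, 0, 0, 0.14, -1], [0, 0, 0, 0, 0, 0.14, -1], [0, 0, 0, 0, 0, 0.14, -1], [0, 0, 0, 0, 0, 0, -1]]}}

```text
time_s: 9.1
ee_pos: [0.4513, 0.0277, 0.1905]
eef_rot: [-3.142, -0.0, 2.699]
force: [0.4, 0.0, -0.2]
grip_width: 0.0002
grip_force: 0.0
```

Run:
```python
from h import *
from scipy.spatial.transform import Rotation as Ro
o=ctrl.get_obs();print(o["ee_pos"],o["qpos"],Ro.from_euler("xyz",o["eef_rot"]).inv().apply(np.array([.528,-.281,.08])-o["ee_pos"]))
```

```text
[0.45125708 0.02770185 0.1904616 ] [-1.97203262e-02  9.43611103e-02  1.80330129e+00 -2.01863006e-05
  1.24400345e+00 -1.14812703e+00] [-0.20151524 -0.24612591  0.1104614 ]
```

Call:
{"api": "jog_arm", "payload": {"motion": [[-0.02, -0.0246, 0, 0, 0, 0, -1], [-0.02, -0.0246, 0, 0, 0, 0, -1], [-0.02, -0.0246, 0, 0, 0, 0, -1], [-0.02, -0.0246, 0, 0, 0, 0, -1], [-0.02, -0.0246, 0, 0, 0, 0, -1]]}}

```text
time_s: 9.6
ee_pos: [0.4896, -0.1275, 0.1905]
eef_rot: [-3.142, 0.0, 2.706]
force: [0.6, -0.4, 0.5]
grip_width: 0.0005
grip_force: 0.0
```

Call:
{"api": "jog_arm", "payload": {"motion": [[-0.02, -0.0246, 0, 0, 0, 0, -1], [-0.02, -0.0246, 0, 0, 0, 0, -1], [-0.02, -0.0246, 0, 0, 0, 0, -1], [-0.02, -0.0246, 0, 0, 0, 0, -1], [-0.0205, -0.0246, 0, 0, 0, 0, -1]]}}

```text
time_s: 10.1
ee_pos: [0.5282, -0.2816, 0.1904]
eef_rot: [3.142, -0.0, 2.706]
force: [0.6, 0.5, 0.6]
grip_width: 0.0008
grip_force: 0.0
```

Call:
{"api": "jog_arm", "payload": {"motion": [[0, 0, 0.04, 0, 0, 0, -1], [0, 0, 0.04, 0, 0, 0, -1], [0, 0, 0.03, 0, 0, 0, -1], [0, 0, 0, 0, 0, 0, -1], [0, 0, 0, 0, 0, 0, -1]]}}

```text
time_s: 10.6
ee_pos: [0.5283, -0.2805, 0.0813]
eef_rot: [-3.142, 0.0, 2.704]
force: [0.8, 0.1, 0.4]
grip_width: 0.0004
grip_force: 0.0
```

```bash
python3 m.py
python3 - <<'E'
import cv2,numpy as np
from h import *
im=cv2.cvtColor(cv2.imread("pics/m_top.png"),cv2.COLOR_BGR2RGB);C=np.array([.57756,.07072])
p,k=blob(im,(230,190,310,262),red);w=ray("top",p,.08)-C;print(p,k,w)
a=cv2.imread("pics/m_top.png")[140:300,200:440];b=cv2.imread("pics/m_scene.png")[120:280,100:340]
cv2.imwrite("pics/pair2.png",cv2.resize(np.vstack([a,b]),None,fx=1.8,fy=1.8))
E
```

```text
top [265.4 233.3] 185 [-0.0764  0.003 ] ang 177.7
scene [285.8 191.1] 232 [-0.0689  0.0009] ang 179.3
[ 0.52895715 -0.28082839  0.08267072] finger r,th 0.3548922515414701 -97.87145203022611 [-3.14125727e+00  3.08729925e-03  2.70324133e+00] 10.7
[265.43243243 233.34054054] 185 [-0.07644842  0.00304295]
```

View pics/pair2.png

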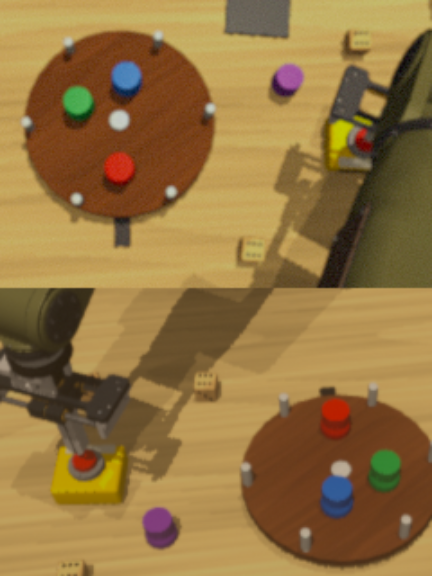

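The red jar is at about 178°, in line with the pointer, and all jars are upright. The shut fingers are over the button, so I can press it.

Call:
{"api": "jog_arm", "payload": {"motion": [[0, 0, 0.015, 0, 0, 0, -1], [0, 0, 0.01, 0, 0, 0, -1], [0, 0, 0, 0, 0, 0, -1]]}}

```text
time_s: 11.0
ee_pos: [0.5283, -0.2805, 0.0549]
eef_rot: [-3.142, 0.001, 2.702]
force: [-0.5, -0.0, 4.1]
grip_width: 0.0004
grip_force: 2.2
```

Call:
{"api": "jog_arm", "payload": {"motion": [[0, 0, 0.003, 0, 0, 0, -1], [0, 0, 0, 0, 0, 0, -1]]}}

```text
time_s: 11.2
ee_pos: [0.5284, -0.2806, 0.054]
eef_rot: [-3.141, 0.001, 2.702]
force: [-5.3, 3.4, 19.0]
grip_width: 0.0006
grip_force: 9.3
```

Call:
{"api": "jog_arm", "payload": {"motion": [[0, 0, 0.003, 0, 0, 0, -1], [0, 0, 0, 0, 0, 0, -1]]}}

```text
time_s: 11.4
ee_pos: [0.5287, -0.2807, 0.0535]
eef_rot: [-3.141, 0.003, 2.702]
force: [-16.3, 8.2, 43.7]
grip_width: 0.0004
grip_force: 22.0
```

Call:
{"api": "jog_arm", "payload": {"motion": [[0, 0, -0.004, 0, 0, 0, -1], [0, 0, 0, 0, 0, 0, -1]]}}

```text
time_s: 11.6
ee_pos: [0.5283, -0.2806, 0.0544]
eef_rot: [-3.141, 0.001, 2.702]
force: [0.4, -0.8, 4.6]
grip_width: 0.0005
grip_force: 2.4
```

Call:
{"api": "jog_arm", "payload": {"motion": [[0, 0, -0.003, 0, 0, 0, -1], [0, 0, 0, 0, 0, 0, -1]]}}

```text
time_s: 11.8
ee_pos: [0.5283, -0.2805, 0.0568]
eef_rot: [-3.142, 0.001, 2.702]
force: [2.1, -0.7, 4.2]
grip_width: 0.0002
grip_force: 1.7
```

Run:
```python
from h import *
print(ctrl.get_obs()["force"],ctrl.get_obs()["ee_pos"])
a=cv2.cvtColor(ctrl.camera("scene"),cv2.COLOR_RGB2BGR)[180:250,110:190]
b=cv2.cvtColor(ctrl.camera("wrist"),cv2.COLOR_RGB2BGR)
cv2.imwrite("pics/press.png",np.hstack([cv2.resize(a,(400,350)),cv2.resize(b,(400,350))]))
```

```text
[ 2.11658739 -0.71912484  4.15510576] [ 0.52830709 -0.28053344  0.05681047]
```

View pics/press.png

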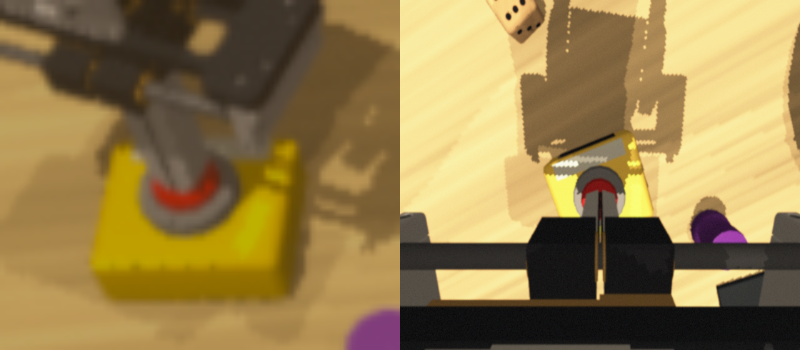

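The fingertip is on the red button inside its grey ring, at (185,190). It gave about 4.2–4.6 N of spring force, then a hard stop at z = 0.054, so the button was fully down. I'll lift clear and check.

Call:
{"api": "jog_arm", "payload": {"motion": [[0, 0, -0.01, 0, 0, 0, -1], [0, 0, -0.03, 0, 0, 0, -1], [0, 0, -0.04, 0, 0, 0, -1], [0, 0, -0.04, 0, 0, 0, -1], [0, 0, 0, 0, 0, 0, -1]]}}

```text
time_s: 12.4
ee_pos: [0.5293, -0.2812, 0.1822]
eef_rot: [-3.141, 0.007, 2.702]
force: [-0.3, 0.4, -0.4]
grip_width: 0.0005
grip_force: 0.0
```

Call:
{"api": "jog_arm", "payload": {"motion": [[0.05, 0, 0, 0, 0, 0, -1], [0.05, 0, 0, 0, 0, 0, -1], [0.04, 0, 0, 0, 0, 0, -1], [0, 0, 0, 0, 0, 0, -1], [0, 0, 0, 0, 0, 0, -1]]}}

```text
time_s: 12.9
ee_pos: [0.4012, -0.2207, 0.1768]
eef_rot: [-3.142, 0.0, 2.702]
force: [1.0, -0.4, 0.3]
grip_width: 0.001
grip_force: 0.0
```

```bash
python3 m.py
python3 - <<'E'
from h import *
o=cv2.imread("pics/scene0.png").astype(int);n=cv2.imread("pics/m_scene.png").astype(int)
y=lambda r,g,b:(r>150)&(g>130)&(b<60)
for im in(o,n):print("timer",blob(im[:,:,::-1],(125,200,178,245),y))
t=cv2.imread("pics/m_top.png")[130:300,190:440];s=cv2.imread("pics/m_scene.png")[130:300,100:350]
cv2.imwrite("pics/end.png",cv2.resize(np.vstack([t,s]),None,fx=1.75,fy=1.75))
E
```

```text
top [265.6 232.6] 214 [-0.0746  0.0025] ang 178.1
scene [285.9 190.3] 210 [-0.0712  0.0016] ang 178.7
[ 0.40198597 -0.22113195  0.17645934] finger r,th 0.34059330235261526 -121.03052450180581 [-3.14155636e+00  5.83835604e-05  2.70185939e+00] 13.0
timer (array([147.54578755, 223.52197802]), 546)
timer (array([147.64400716, 223.71735242]), 559)
```

View pics/end.png

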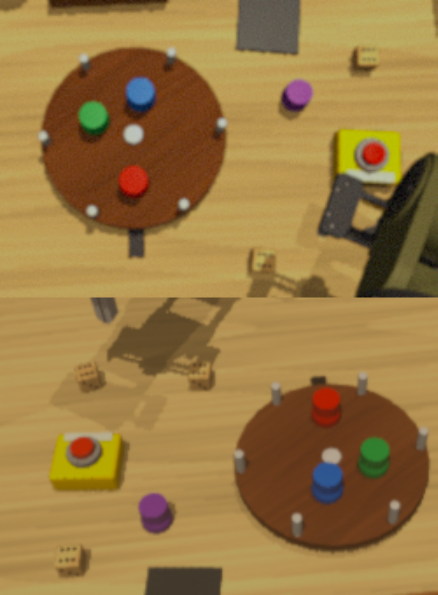

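The red jar stands at the front (133,181), in line with the pointer (136,243). The timer has not moved, the button is up, and the arm is clear.

```bash
python3 -c "
from station import ctrl
print(ctrl.hand_in())"
```

```text
the job is handed in; nothing more can be done
None
```

I turned the red jar to the front, in line with the pointer, pressed the timer's button right down and let it up again, and handed the job in at about 13 s; no verdict came back.

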